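# Tighten the clamp thumbscrew on the loaded fixture

## Robot

A 7-joint arm with a two-finger parallel gripper is mounted at the origin on the work surface; the furniture and walls round the work are solid. World frame = base frame: x ahead of the robot, y to its left, z up, the work surface at z = 0. Lengths are in m, angles in rad, forces in N, time in s.
With the tool pointing down it reaches from about 0.4 to 0.85 m from the base axis. Payload 4.5 kg.
Tool frame: the origin (TCP) lies midway between the tips of the shut fingers; the grasp point (between the pads) lies 19 mm behind it; z points along the fingers, y is the line along which they close (so a half turn about z gives the same grasp; the last joint's range is limited). The gripper opens to 88 mm and grips with 3 to 60 N. Pads are 18 mm wide; open, the fingers measure 123 mm over their backs; the gripper's body (75 mm by 187 mm) begins 45 mm behind the grasp point.
Start: joints at [-1.076, 0.689, -0.195, 1.565, 0.157, 0.902, -0.215], TCP at [0.278, 0.56, 0.239] pointing down, gripper open.
Joint ranges: [-3.01, 3.01], [-0.46, 2.08], [-1.47, 1.51], [0.13, 2.56], [-1, 4.14], [0.04, 2.09], [-2.66, 2.66]. Speed limits (rad/s): [2.57, 2.57, 3.14, 3.14, 3.14, 3.14, 3.14].

## Interface

Orientations are given as a unit quaternion [x, y, z, w].
In Python, from plant import r, eyes, finish_job gives the robot as it stands. The module is installed in compiled form; this text tells all that it offers.
- The arm moves only by the tool move_arm, never from a script. Its argument "motion" is a list of rows, each a list of 7 numbers: the shift along the tool's x, y, z in mm, then the turn, a rotation vector about the tool's x, y, z in degrees, then the closure, from 0 (fully open) to 1 (shut). A call has 1 to 5 rows; each row is the pose to reach, as a shift and turn from the pose commanded when the call began, along the tool's axes at that moment; what a row does not reach only later rows make up. A row lasts 1/8 s, in which the tool goes at most 62.5 mm and 10.7 degrees, less where a joint would pass 70% of its speed; a pose out of reach is approached as far as the arm can. A call with a gripper value outside its range is refused whole. The fingers move at their own pace and stop on an object; "newtons" is the grip in N (left out, the last holds). Time passes only in rows, so rows that repeat a pose let the fingers close. It gives the time, the measured TCP pose, the force, the opening and the grip force at its end, in the units of the state.
- r.get_state(): the state, without advancing time (a new reading comes with each control period).
- eyes.snapshot(name): name is "scene" or "top" or "wrist"; returns a dict with "frame" (480x640x3 uint8, red, green, blue), "z_map" (480x640 float32, m along the optical axis (not along the pixel's ray), 0 where there is no reading), "intrinsics" (3x3 intrinsics, pixels), "dist" ([k1, k2, p1, p2, k3] as OpenCV has them; the pictures are not rectified), "world_to_cam" (4x4, takes a point from world to camera coordinates). Camera axes: x right, y down, z forward; pixel columns grow to the right and rows downward; lengths in m; the calibration is good to about 2 mm. A picture is of the moment at which its call begins.
- finish_job(): hands the job in; it is judged then, once.
The state is a dict: "clock": time; "q": joint angles; "qd": joint speeds; "joint_torque": joint torques, N m; "tool_pos": TCP position; "eef_rot": TCP orientation; "contact_force": force on the tool from outside, world axes, zero at the start; "moment": the same for the moment, N m; "opening": opening from 0.0 (shut) to 1.0 (fully open); "finger_force": force on a finger pad.
Only numpy, scipy, OpenCV 4.12 (cv2) and the standard library are available. Lean on these libraries where they do the work, as an engineer would, in place of code of your own. Each camera call takes 0.05 s, during which the arm holds its last target. There are 200 camera calls.

## Task

Two small strap clamps are screwed to the bench; one has a piece of wood lying under its strap, the other is empty. Turn the knurled thumbscrew of the clamp that holds the wood clockwise until it seats, stop as soon as it goes tight without forcing it further, then let go. Do not turn the empty clamp's screw or shift the wood.

Things in the scene. Friction and masses are not known exactly. Their poses are not given: they have to be found in the camera images.
- clamp_screw_head (a point): Centre of the knurled steel head of the thumbscrew to tighten, on the clamp with wood under its strap. Upright cylinder, 35 mm across, 26 mm tall; this point is 95 mm above the bench, head top at 108, underside at 82, strap and collar below it end at 67. The clamp is fixed to the bench. The head turns in place (it does not sink) and may be gripped at any yaw; free space around.
- clamp_screw (a joint): Turn of its shank, rad; grows clockwise seen from above; starts loose at 0.5 to 1.0 and seats against a firm stop at 1.6 (cannot pass). Running drag about 0.05 N m, so it is turned without a regrip. When seated, the dark half-line on the head's top points to the dark line on the strap's top, on the robot's right of the head.
- clamp_twist (a joint): Spring twist of the head against its shank, rad, positive when tightening; 1.2 N m per rad. About 0.04 while the screw runs; once the shank is seated it grows as the head is turned on, so resistance rises by 0.12 N m per 0.1 rad. Past 0.4 the screw is forced. Let go, it springs back to 0.
- spare_screw_mark (a point): Rim end of the dark half-line on the head's top of the like thumbscrew on the other, empty clamp, 15 mm off its axis and 108 mm above the bench. Same shape and size, about 0.17 to 0.28 m to the left or right of the first. Leave it.
- work_mid (a point): Centre of the loose wood offcut, 45 x 140 x 32 mm, length along its y, lying under the strap between the strap's posts; its top is 47 mm above the bench.

How it is judged:
At the end, for the whole second after the job is handed in: The thumbscrew over the wood is seated, its shank reading 1.5 to 1.6 rad (within 0.1 rad of its stop), and let go, its head sprung back (twist below 0.1 rad); the wood is within 15 mm of where it lay and the empty clamp's screw has not been turned (end of its line within 5 mm) (value of joint clamp_screw above 1.5 rad and value of joint clamp_twist below 0.1 rad and distance of work_mid from where it was at the start of the episode below 0.015 m and distance of spare_screw_mark from where it was at the start of the episode below 0.005 m); the robot touches nothing.
It fails at once if the empty clamp's screw is turned (its line's end moves more than 5 mm) (distance of spare_screw_mark from where it was at the start of the episode above 0.005 m).
It fails at once if the thumbscrew is forced: head twisted more than 0.4 rad past seating (value of joint clamp_twist above 0.4 rad).
It fails at once if the wood is shifted more than 15 mm (distance of work_mid from where it was at the start of the episode above 0.015 m).
It also fails if it takes over 45 s, if anything falls off the work surface, if the arm or the gripper's body presses on something with over 40 N, if the wrist force passes 120 N, or if a joint passes its speed limit or range.

## Working session

There is one attempt and no reset: what is moved stays moved. The work goes in short steps, Python scripts to look and compute and a tool call to move; the robot and the scene stay as the last step left them, time stands still between calls to the robot, and variables do not carry over. Pictures are saved under pics/ and viewed, at most 10 in all, crops included, and the job is handed in when it is done.

Besides the shell and the picture viewer there is one more tool, called after "Request:" by a JSON object that holds its "fn" and its "kwargs", one argument or row to a line. move_arm: Moves the arm, as the interface text tells. Its arguments: {"type":"object","properties":{"motion":{"type":"array","items":{"type":"array","items":{"type":"number"}}},"newtons":{"type":"number"}},"required":["motion"]}

```bash
mkdir -p pics; python3 - <<'E'
from plant import r,eyes
import cv2,numpy as np,pickle
s=r.get_state();print({k:np.round(v,3) for k,v in s.items()})
d={n:eyes.snapshot(n) for n in("scene","top")}
pickle.dump(d,open('d0.pkl','wb'))
a=np.hstack([cv2.resize(d[n]["frame"],(400,300)) for n in d])
cv2.imwrite('pics/top0.png',d["top"]["frame"][...,::-1]);cv2.imwrite('pics/scene0.png',d["scene"]["frame"][...,::-1])
for n in d: print(n,d[n]["intrinsics"],d[n]["dist"],d[n]["world_to_cam"])
E
```

```text
{'clock': np.float64(0.0), 'q': array([-1.076,  0.69 , -0.195,  1.566,  0.157,  0.902, -0.215]), 'qd': array([-0.001,  0.   , -0.001, -0.   , -0.002,  0.002, -0.001]), 'joint_torque': array([ 1.0000e-03, -5.2756e+01, -1.2670e+00, -1.5343e+01, -5.3000e-02,
        7.0000e-03,  0.0000e+00]), 'tool_pos': array([0.278, 0.559, 0.238]), 'eef_rot': array([ 0.228,  0.974, -0.001, -0.   ]), 'contact_force': array([-0.51 , -0.513,  0.077]), 'moment': array([-0.025,  0.058,  0.069]), 'finger_force': np.float64(0.0), 'opening': np.float64(1.0)}
scene [[473.25715755   0.         314.55776905]
 [  0.         473.25715755 240.50472923]
 [  0.           0.           1.        ]] [-0.0390822  0.         0.         0.         0.       ] [[ 0.50350317 -0.86385117  0.01567541 -0.37495419]
 [-0.46313144 -0.28516755 -0.83915954  0.29456921]
 [ 0.72937907  0.41525971 -0.5436594   0.58797072]
 [ 0.          0.          0.          1.        ]]
top [[608.14472135   0.         326.9260438 ]
 [  0.         608.14472135 240.19312475]
 [  0.           0.           1.        ]] [0.00547777 0.         0.         0.         0.        ] [[ 0.0597262  -0.99821337  0.00168675 -0.16067713]
 [-0.97343826 -0.05861781 -0.22131857  0.53370802]
 [ 0.22102202  0.01157657 -0.97520011  0.86608432]
 [ 0.          0.          0.          1.        ]]
```

View pics/top0.png

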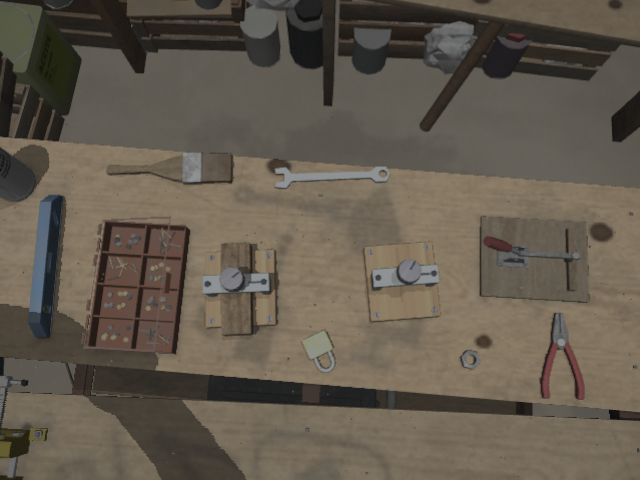

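View pics/scene0.png

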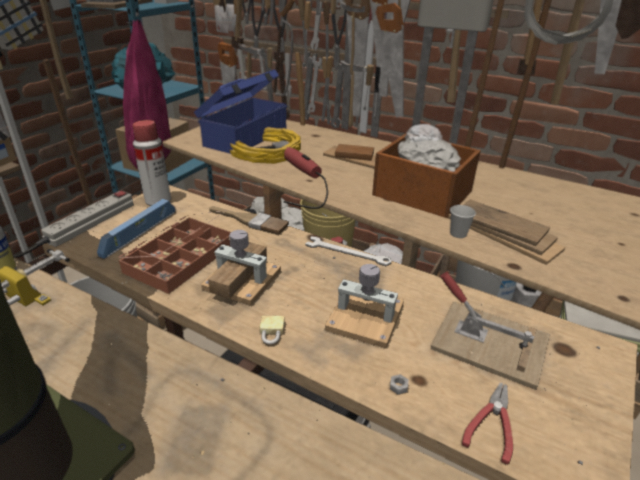

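The top view shows the clamp holding the wood on the left, with its head at about (232,279). The empty clamp is on the right, at about (409,271). The scene view agrees, with the wood clamp's head at about (239,241).

```bash
cat > h.py <<'E'
import numpy as np,cv2
def ray(d,uv,z):
    T=d["world_to_cam"];R=T[:3,:3];c=-R.T@T[:3,3]
    p=cv2.undistortPoints(np.array([[uv]],float),d["intrinsics"],d["dist"])[0,0]
    v=R.T@np.array([p[0],p[1],1]);return c+v*(z-c[2])/v[2]
def depthpt(d,uv):
    T=d["world_to_cam"];p=cv2.undistortPoints(np.array([[uv]],float),d["intrinsics"],d["dist"])[0,0]
    z=d["z_map"][int(uv[1]),int(uv[0])];return T[:3,:3].T@(np.array([p[0]*z,p[1]*z,z])-T[:3,3])
E
python3 - <<'E'
import pickle,numpy as np,cv2
from h import *
d=pickle.load(open('d0.pkl','rb'));t=d["top"]
for uv in((232,279),(409,271)): print(ray(t,uv,.108),depthpt(t,uv))
print(depthpt(d["scene"],(239,236)))
# depth-based centroid of head-top points
for uv in((232,279),(409,271)):
    P=np.array([depthpt(t,(u,v)) for u in range(uv[0]-25,uv[0]+26) for v in range(uv[1]-25,uv[1]+26)])
    m=P[:,2]>.101;m&=P[:,2]<.115
    print(m.sum(),P[m].mean(0),P[m].min(0),P[m].max(0))
from scipy.spatial.transform import Rotation as R
print(R.from_quat([.228,.974,-.001,0]).as_matrix().round(3))
c=cv2.resize(t["frame"][230:330,182:282],(600,600),interpolation=cv2.INTER_CUBIC)
cv2.imwrite('pics/crop.png',c[...,::-1])
E
```

```text
[0.4669528  0.00223946 0.108     ] [0.46680932 0.00208252 0.10894916]
[ 0.49356579 -0.24845194  0.108     ] [ 0.49327807 -0.24825014  0.1095783 ]
[ 0.46031881 -0.00408926  0.10817013]
445 [0.4676903  0.00428326 0.10740103] [ 0.45139532 -0.01212368  0.1010224 ] [0.4849467  0.02178296 0.11235352]
443 [ 0.49396711 -0.24816949  0.10728594] [ 0.4780468  -0.26475761  0.10101001] [ 0.51174652 -0.23148164  0.11199498]
[[-0.896  0.444 -0.   ]
 [ 0.444  0.896 -0.002]
 [-0.    -0.002 -1.   ]]
```

View pics/crop.png

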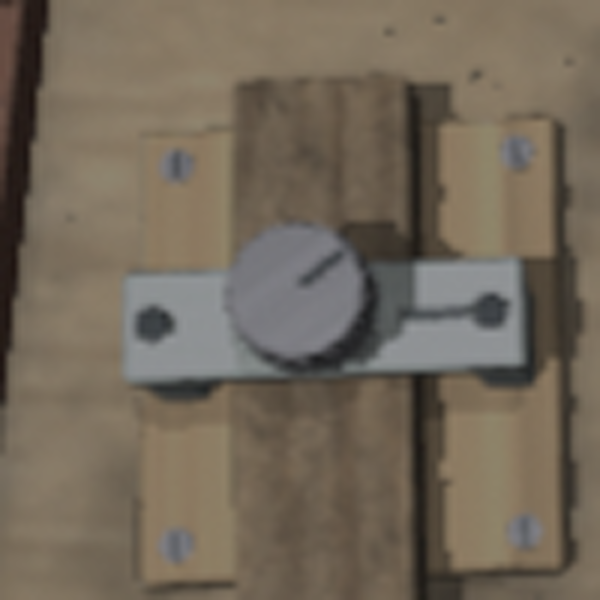

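The crop shows the dark half-line pointing about 37° counter-clockwise of the strap line, so about 0.65 rad is left to turn. The head axis is at about (0.468, 0.004). I'll move above it now.

Request:
{"fn": "move_arm", "kwargs": {
  "motion": [
    [-40,-40,0,0,0,0,0],
    [-80,-80,0,0,0,0,0],
    [-120,-120,0,0,0,0,0],
    [-160,-160,0,0,0,0,0],
    [-200,-200,0,0,0,0,0]
  ],
  "newtons": 25
}}

```text
clock: 0.72
tool_pos: [0.3685, 0.2899, 0.2386]
eef_rot: [0.228, 0.974, -0.0, 0.0]
contact_force: [1.8, -1.0, -0.2]
opening: 0.999
finger_force: 0.0
```

Request:
{"fn": "move_arm", "kwargs": {
  "motion": [
    [-43,-43,0,0,0,0,0],
    [-86,-86,0,0,0,0,0],
    [-130,-128,0,0,0,0,0],
    [-174,-170,0,0,0,0,0],
    [-217,-213,0,0,0,0,0]
  ]
}}

```text
clock: 1.35
tool_pos: [0.4682, 0.0026, 0.2386]
eef_rot: [0.228, 0.974, 0.0, 0.0]
contact_force: [1.1, 0.6, -0.5]
opening: 1.0
finger_force: 0.0
```

Request:
{"fn": "move_arm", "kwargs": {
  "motion": [
    [0,0,0,0,0,0,0],
    [0,0,0,0,0,0,0]
  ]
}}

```text
clock: 1.6
tool_pos: [0.4675, 0.0049, 0.2385]
eef_rot: [0.229, 0.974, 0.0, -0.0]
contact_force: [-0.3, -0.0, -0.0]
opening: 0.999
finger_force: 0.0
```

```bash
python3 - <<'E'
from plant import r,eyes
import cv2,numpy as np
from h import *
from scipy.spatial.transform import Rotation as R
w=eyes.snapshot("wrist");s=r.get_state();print(s["clock"],s["tool_pos"],s["q"].round(2))
Rm=R.from_quat(s["eef_rot"]).as_matrix();print(Rm.round(3))
P=np.array([depthpt(w,(u,v)) for u in range(0,640,2) for v in range(0,480,2) if w["z_map"][v,u]>0])
m=(P[:,2]>.103)&(P[:,2]<.115)&(np.hypot(P[:,0]-.468,P[:,1]-.004)<.04)
print(m.sum(),P[m].mean(0),P[m].min(0),P[m].max(0))
cv2.imwrite('pics/w1.png',w["frame"][...,::-1])
E
```

```text
1.65 [0.46735162 0.00582175 0.23858961] [ 0.07  0.5  -0.27  2.02  0.21  0.65  0.77]
[[-0.897  0.443 -0.001]
 [ 0.443  0.897  0.001]
 [ 0.001  0.001 -1.   ]]
482 [0.46776186 0.00464765 0.10767705] [ 0.45147397 -0.01239787  0.10335391] [0.48512034 0.02091176 0.10976955]
```

View pics/w1.png

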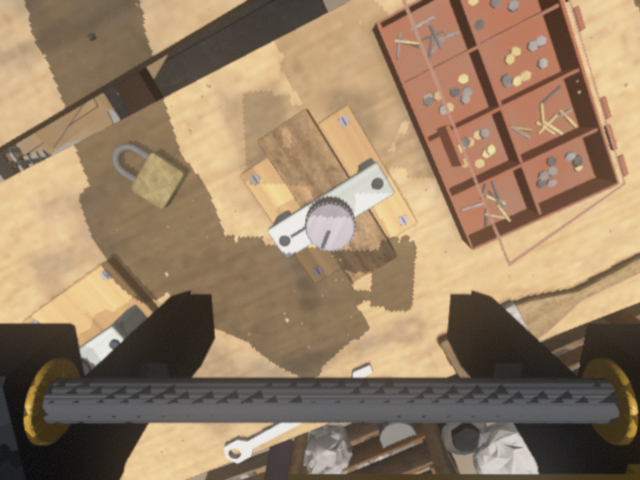

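The wrist view shows the head centred between the fingers at about (330,225), and its measured axis (0.4678, 0.0046) matches. I'll descend 160 mm and close.

Request:
{"fn": "move_arm", "kwargs": {
  "motion": [
    [0,0,45,0,0,0,0],
    [0,0,85,0,0,0,0],
    [0,0,120,0,0,0,0],
    [0,0,145,0,0,0,0],
    [0,0,160,0,0,0,0]
  ]
}}

```text
clock: 2.28
tool_pos: [0.467, 0.007, 0.0775]
eef_rot: [0.226, 0.974, 0.0, -0.001]
contact_force: [0.5, -0.2, 0.8]
opening: 1.002
finger_force: 0.0
```

Request:
{"fn": "move_arm", "kwargs": {
  "motion": [
    [0,0,0,0,0,0,0],
    [0,0,0,0,0,0,0.3],
    [0,0,0,0,0,0,0.5],
    [0,0,0,0,0,0,0.6],
    [0,0,0,0,0,0,0.8]
  ],
  "newtons": 25
}}

```text
clock: 2.9
tool_pos: [0.468, 0.0044, 0.079]
eef_rot: [0.228, 0.974, 0.0, 0.0]
contact_force: [0.4, 0.2, 0.4]
opening: 0.57
finger_force: 0.0
```

Request:
{"fn": "move_arm", "kwargs": {
  "motion": [
    [0,0,0,0,0,0,1],
    [0,0,0,0,0,0,1],
    [0,0,0,0,0,0,1],
    [0,0,0,0,0,0,1]
  ]
}}

```text
clock: 3.4
tool_pos: [0.4677, 0.0043, 0.0788]
eef_rot: [0.228, 0.974, -0.0, -0.0]
contact_force: [-0.7, -0.1, 2.7]
opening: 0.38
finger_force: 25.0
```

```bash
cat > st.py <<'E'
from plant import r
from scipy.spatial.transform import Rotation as R
import numpy as np
s=r.get_state();M=R.from_quat(s["eef_rot"]).as_matrix()
print(s["clock"],s["tool_pos"].round(4),"cw yaw deg",np.degrees(-np.arctan2(M[1,1],M[0,1])).round(2),"F",s["contact_force"].round(2),"Mz",s["moment"].round(3),"q7",s["q"][6].round(3),s["joint_torque"][6].round(3),s["opening"].round(3),s["finger_force"].round(1))
E
python3 st.py
```

```text
Traceback (most recent call last):
  File "st.py", line 5, in <module>
    print(s["clock"],s["tool_pos"].round(4),"cw yaw deg",np.degrees(-np.arctan2(M[1,1],M[0,1])).round(2),"F",s["contact_force"].round(2),"Mz",s["moment"].round(3),"q7",s["q"][6].round(3),s["joint_torque"][6].round(3),s["opening"].round(3),s["finger_force"].round(1))
                                                                                                                                                                                                                         ^^^^^^^^^^^^^^^^^^
AttributeError: 'float' object has no attribute 'round'
```

```bash
sed -i 's/s\["opening"\].round(3),s\["finger_force"\].round(1)/s["opening"],s["finger_force"]/' st.py; python3 st.py
```

```text
3.4 [0.4677 0.0043 0.0788] cw yaw deg -63.59 F [-0.75 -0.07  2.75] Mz [-0.136  0.071 -0.028] q7 0.648 0.0 0.38015060013055607 24.99870076775551
```

Request:
{"fn": "move_arm", "kwargs": {
  "motion": [
    [0,0,0,0,0,5,1],
    [0,0,0,0,0,10,1],
    [0,0,0,0,0,15,1],
    [0,0,0,0,0,20,1],
    [0,0,0,0,0,20,1]
  ]
}}

```text
clock: 4.03
tool_pos: [0.4679, 0.0046, 0.0788]
eef_rot: [0.393, 0.919, 0.0, 0.0]
contact_force: [-0.1, 0.4, 1.8]
opening: 0.373
finger_force: 25.0
```

```bash
python3 st.py
```

```text
4.025 [0.4679 0.0046 0.0788] cw yaw deg -43.66 F [-0.06  0.41  1.76] Mz [-0.059  0.021  0.023] q7 0.464 -0.201 0.37299383835184946 24.998985696583986
```

The moment rose by 0.05 N m, which is the running drag. I'll go on in smaller steps.

Request:
{"fn": "move_arm", "kwargs": {
  "motion": [
    [0,0,0,0,0,4,1],
    [0,0,0,0,0,8,1],
    [0,0,0,0,0,11,1],
    [0,0,0,0,0,11,1]
  ]
}}

```text
clock: 4.53
tool_pos: [0.4681, 0.0047, 0.0787]
eef_rot: [0.48, 0.877, 0.0, 0.0]
contact_force: [0.1, 0.8, 2.2]
opening: 0.377
finger_force: 25.0
```

```bash
python3 st.py; python3 - <<'E'
from plant import eyes,r
import cv2,numpy as np
ms=[]
for i in range(6):
    t=eyes.snapshot("top"); ms.append(r.get_state()["moment"][2])
print(np.round(ms,3))
c=cv2.resize(t["frame"][230:330,182:282],(500,500),interpolation=cv2.INTER_CUBIC)
cv2.imwrite('pics/c2.png',c[...,::-1])
E
```

```text
4.525 [0.4681 0.0047 0.0787] cw yaw deg -32.58 F [0.15 0.82 2.2 ] Mz [-0.023 -0.092  0.072] q7 0.363 -0.145 0.3768039499905379 24.998798724263906
[-0.01  -0.013  0.036  0.066  0.063  0.023]
```

Request:
{"fn": "move_arm", "kwargs": {
  "motion": [
    [0,0,0,0,0,2,1],
    [0,0,0,0,0,4,1],
    [0,0,0,0,0,4,1]
  ]
}}

```text
clock: 5.2
tool_pos: [0.4681, 0.0047, 0.0788]
eef_rot: [0.511, 0.86, 0.0, 0.0]
contact_force: [1.7, 0.2, 1.9]
opening: 0.376
finger_force: 25.0
```

```bash
cat > m.py <<'E'
from plant import eyes,r
import numpy as np
ms=[];tq=[]
for i in range(8):
    eyes.snapshot("top"); s=r.get_state(); ms.append(s["moment"][2]);tq.append(s["joint_torque"][6])
print("Mz",np.mean(ms).round(4),np.std(ms).round(3),"t7",np.mean(tq).round(4),np.std(tq).round(3))
E
python3 m.py; python3 st.py
```

```text
Mz 0.0595 0.029 t7 -0.051 0.007
5.6 [0.4681 0.0046 0.0788] cw yaw deg -28.61 F [2.31 0.67 1.93] Mz [ 0.22  -0.437  0.066] q7 0.327 -0.048 0.37578009561268083 24.998630359768867
```

Request:
{"fn": "move_arm", "kwargs": {
  "motion": [
    [0,0,0,0,0,2,1],
    [0,0,0,0,0,4,1],
    [0,0,0,0,0,4,1]
  ]
}}

```text
clock: 5.98
tool_pos: [0.4682, 0.0047, 0.0788]
eef_rot: [0.54, 0.841, 0.0, 0.0]
contact_force: [3.0, 1.6, 2.0]
opening: 0.375
finger_force: 25.0
```

```bash
python3 m.py; python3 st.py
```

```text
Mz 0.0531 0.034 t7 -0.0579 0.007
6.375 [0.4681 0.0047 0.0787] cw yaw deg -24.61 F [3.   1.59 2.42] Mz [ 0.468 -0.765  0.075] q7 0.29 -0.055 0.37716240416345975 24.998988322913647
```

Joint 7 torque is a low-noise signal and still shows running drag (0.05). I'll take 3° steps.

Request:
{"fn": "move_arm", "kwargs": {
  "motion": [
    [0,0,0,0,0,2,1],
    [0,0,0,0,0,3,1],
    [0,0,0,0,0,3,1]
  ]
}}

```text
clock: 6.75
tool_pos: [0.4682, 0.0047, 0.0787]
eef_rot: [0.562, 0.827, 0.0, 0.0]
contact_force: [3.8, 2.6, 1.3]
opening: 0.378
finger_force: 25.0
```

```bash
python3 m.py
```

```text
Mz 0.101 0.03 t7 -0.1179 0.004
```

Request:
{"fn": "move_arm", "kwargs": {
  "motion": [
    [0,0,0,0,0,2,1],
    [0,0,0,0,0,3,1],
    [0,0,0,0,0,3,1]
  ]
}}

```text
clock: 7.52
tool_pos: [0.4682, 0.0047, 0.0788]
eef_rot: [0.583, 0.812, 0.0, 0.0]
contact_force: [4.5, 2.8, 2.6]
opening: 0.377
finger_force: 25.0
```

```bash
python3 m.py; python3 st.py
```

```text
Mz 0.1815 0.021 t7 -0.1772 0.002
7.925 [0.4682 0.0047 0.0787] cw yaw deg -18.63 F [4.5  2.23 2.83] Mz [ 0.568 -0.992  0.222] q7 0.236 -0.176 0.3745484178943246 24.99994670972228
```

Torque now rises 0.06 N m per 3°, which is the spring rate, so the screw is seated with a twist of about 0.15 rad. I'll release it and lift away.

Request:
{"fn": "move_arm", "kwargs": {
  "motion": [
    [0,0,0,0,0,0,0.4],
    [0,0,0,0,0,0,0.2],
    [0,0,0,0,0,0,0],
    [0,0,0,0,0,0,0],
    [0,0,0,0,0,0,0]
  ]
}}

```text
clock: 8.55
tool_pos: [0.4675, 0.0044, 0.0787]
eef_rot: [0.584, 0.812, -0.0, -0.0]
contact_force: [0.0, 0.2, 0.2]
opening: 0.917
finger_force: 0.0
```

Request:
{"fn": "move_arm", "kwargs": {
  "motion": [
    [0,0,-20,0,0,0,0],
    [0,0,-55,0,0,0,0],
    [0,0,-95,0,0,0,0],
    [0,0,-130,0,0,0,0],
    [0,0,-150,0,0,0,0]
  ]
}}

```text
clock: 9.18
tool_pos: [0.4681, 0.0044, 0.2305]
eef_rot: [0.584, 0.812, 0.001, 0.001]
contact_force: [-0.0, -0.2, -0.5]
opening: 1.0
finger_force: 0.0
```

Request:
{"fn": "move_arm", "kwargs": {
  "motion": [
    [0,0,0,0,0,0,0],
    [0,0,0,0,0,0,0]
  ]
}}

```text
clock: 9.43
tool_pos: [0.4671, 0.0045, 0.2279]
eef_rot: [0.583, 0.812, -0.0, -0.001]
contact_force: [-0.1, 0.3, 0.3]
opening: 0.998
finger_force: 0.0
```

```bash
python3 st.py; python3 - <<'E'
from plant import eyes
import cv2,numpy as np
w=eyes.snapshot("wrist")
i=cv2.resize(w["frame"][120:320,220:440],(660,600),interpolation=cv2.INTER_CUBIC)
cv2.imwrite('pics/end.png',i[...,::-1])
E
```

```text
9.425 [0.4671 0.0045 0.2279] cw yaw deg -18.61 F [-0.05  0.34  0.28] Mz [-0.036  0.074  0.004] q7 0.237 -0.001 0.9975042652527978 0.0
```

View pics/end.png

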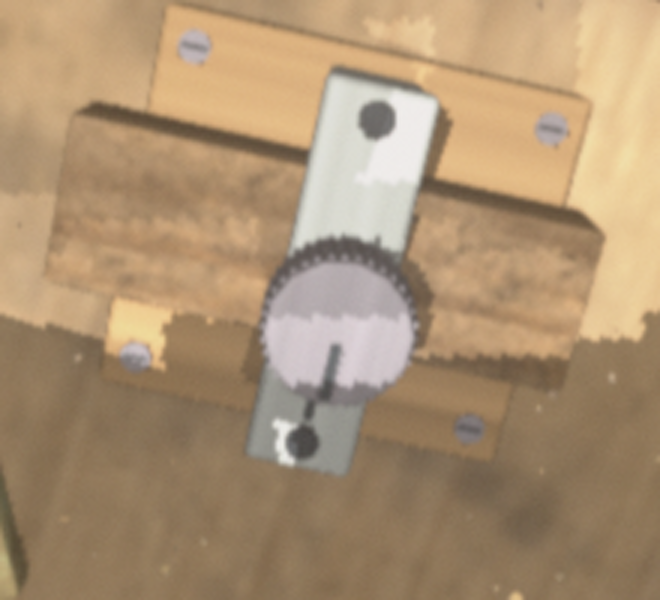

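The head's half-line, running from (335,345) to (325,395), now lines up with the strap's line at (310,410). The wood is still in place and the gripper is clear.

```bash
python3 -c "
from plant import finish_job
print(finish_job())"
```

```text
the job is handed in; nothing more can be done
None
```

I turned the thumbscrew over the wood until it seated (about 0.15 rad of spring twist at the stop), let it go with its line on the strap mark, left the empty clamp alone, and handed the job in at about 10 s; no verdict came back.

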